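# Hang the bolt pail in the pull-out tray and push the tray home

### The job

First hang the little steel pail with the bail handle by its bail on the twin hook of the pulled-out tray, so that the bail lies across both prongs, the pail hangs freely over the tray and the tray is still well out. Then, with the pail hanging there, push the tray fully home into place on its drawer unit. Do not tip the pail over (it holds chainring bolts), and leave the tin, jar, pump, bolt tool, bumper and mug where they are.

Things in the scene. Friction and masses are not known exactly. Their poses are not given: they have to be found in the camera images.
- pail: open round steel pail, about 250 g, diameter 80 mm at the foot, 100 mm at the rim, 65 mm high, a few bolts in it, with a rigid square bail that does not swing: a flat steel strap rising at y = +-50 mm and crossing the top along the pail's y axis. Origin: centre of the underside, z up; the same both ways round
- bail (a point): middle of the bail's level top bar, on its centre line, 125 mm above the pail's underside, with 55 mm free between bar and rim (the prongs pass through here); axes as the pail's (y along the bar). The bar is 8 mm thick (along x), 10 mm high and 104 mm long overall, 94 mm between its uprights
- saddle (a point): midway between the two prongs of the tray's twin hook, level with their upper side, where the bail must rest (its centre line then 5 mm above). x points the way the tray goes home, y across, z up. Prongs: 8 mm bars along x at y = +-28 mm, 48 mm free between, so fingers fit between; level from x = -15 to +15 mm. A hung pail is 20 mm clear of the tray's floor
- prong_tip (a point): midway between the upturned tips at the open end of the prongs, at their tops: 30 mm towards -x of saddle and 18 mm above it; axes as saddle. At the other end the prongs slope up to an upright plate 85 mm towards +x of the saddle, 90 mm wide, its top 14 mm above the saddle
- tray_front (a point): middle of the outer face of the tray's upright front panel (210 mm wide, 36 mm high, point at half height, 92 mm above the counter); axes as saddle, from which it lies 110 mm towards -x. Push here towards +x. Under the pulled-out tray (underside 74 mm up) is free air; its sides are 20 mm high
- tray (a joint): how far the tray is pulled out of its home place, in m: 0 = fully home against its stop, 0.16 = fully out. It runs on slides with about 3 N of friction and stays where it is left. The drawer unit under it is fixed (260 x 230 x 74 mm, grey with two white drawer fronts)
- tin: plain open steel tin without a handle, 90 mm diameter, 75 mm high; bystander; origin centre of underside
- jar: closed glass jar, 72 mm diameter, 105 mm high; bystander; origin centre of underside
- pump: red plastic mini pump lying down, 196 mm long along x with an 80 mm cross grip at +x, 40 mm high; bystander
- bolt_tool: flat steel chainring bolt tool, 150 mm long along x, 13 mm high; bystander
- bumper: black hard silicone bumper block, 75 x 50 x 29 mm; bystander
- mug: white mug, 76 mm diameter, 90 mm high, handle at +y; bystander
Not all that is in view belongs to the job. Leave any red look-alike of the pail alone.

How it is judged:
On the way:
1. the pail hangs by its bail across both prongs, let go, while the tray is still pulled out (more than 50 mm) (z of bail in the frame of saddle between -0.002 and 0.014 m and x of bail in the frame of saddle between -0.022 and 0.022 m and y of bail in the frame of saddle between -0.016 and 0.016 m and angle between pail's own z axis and vertical below 0.2 rad and angle between the y axis of pail and the y axis of saddle, either way round below 0.3 rad and contact force between pail and the fingers below 0.05 N and value of joint tray above 0.05 m), for 0.3 s.
At the end, for the whole second after the job is handed in: the tray is within 8 mm of home, and the pail, let go and at rest, hangs by its bail across both prongs: bail's middle within 22 mm along and 16 mm across of the saddle point and -2 to +14 mm above it, bail within 0.3 rad of square to the prongs, pail within 0.2 rad of upright (z of bail in the frame of saddle between -0.002 and 0.014 m and x of bail in the frame of saddle between -0.022 and 0.022 m and y of bail in the frame of saddle between -0.016 and 0.016 m and angle between pail's own z axis and vertical below 0.2 rad and angle between the y axis of pail and the y axis of saddle, either way round below 0.3 rad and contact force between pail and the fingers below 0.05 N and value of joint tray below 0.008 m and linear speed of pail below 0.03 m/s and angular speed of pail below 0.4 rad/s); the robot touches nothing.
It fails at once if the pail is tipped by more than 45 degrees (angle between pail's own z axis and vertical above 0.8 rad).
It fails at once if the tin, jar, pump, bolt tool, bumper or mug is moved more than 30 mm (distance of any of tin, jar, pump, bolt_tool, bumper, mug from where it was at the start of the episode above 0.03 m).
It fails at once if the tin, jar or mug is knocked over (angle between any of tin, jar, mug's own z axis and vertical above 0.5 rad).
It also fails if it takes over 61 s, if anything falls off the work surface, if the arm or the gripper's body presses on something with over 40 N, if the wrist force passes 120 N, or if a joint passes its speed limit or range.

### The arm

A 7-joint arm with a two-finger parallel gripper is mounted at the origin on the work surface. World frame = base frame: x ahead of the robot, y to its left, z up, the work surface at z = 0. Lengths are in m, angles in rad, forces in N, time in s.
With the tool pointing down it reaches from about 0.4 to 0.85 m from the base axis. Payload 10.4 kg.
Tool frame: the origin (TCP) lies midway between the tips of the shut fingers; the grasp point (between the pads) lies 19 mm behind it; z points along the fingers, y is the line along which they close (so a half turn about z gives the same grasp; the last joint's range is limited). The gripper opens to 85 mm and grips with 20 to 120 N. Pads are 22 mm wide; open, the fingers measure 114 mm over their backs; the gripper's body (76 mm by 85 mm) begins 54 mm behind the grasp point. The pads swing forward as they close: fully open they stand 13 mm farther back than shut.
Start: joints at [-1.231, 0.332, -0.065, 1.46, 0.022, 1.35, -0.088], TCP at [0.222, 0.584, 0.231] pointing down, gripper open.
Joint ranges: [-2.6, 2.6], [-0.5, 2.12], [-1.47, 1.34], [0.16, 2.42], [-1.27, 4.41], [0.06, 2.06], [-2.6, 2.6]. Speed limits (rad/s): [2.22, 2.22, 2.79, 2.79, 3.14, 3.14, 3.14].

### API

Orientations are given as a unit quaternion [x, y, z, w].
In Python, from workcell import get_obs, camera, camera_params, hand_in gives the robot as it stands.
- The arm moves only by the tool carry_out, never from a script. Its argument "commands" is a list that holds one entry, the list of rows, each a list of 6 numbers: the shift along the tool's x, y, z in units of 40 mm (1.0 is 40 mm), then the turn, a rotation vector about the tool's x, y, z in units of 6 degrees (1.0 is 6 degrees). In form: [[[x, y, z, ax, ay, az], ...]]. A call has 1 to 20 rows; each row shifts and turns the commanded pose from where the row before left it, along the tool's axes as they then stand; what a row does not reach is not made up. A row lasts 1/12 s, in which the tool goes at most 41.7 mm and 7.16 degrees, less where a joint would pass 70% of its speed; a pose out of reach is approached as far as the arm can. A call is refused whole if a number of a shift passes 1 or a number of a turn 1, either way. A call with a gripper value outside its range is refused whole. "hand" is the closure, from -1 (fully open) to 1 (shut), set as the call begins (left out, the last holds). The fingers move at their own pace and stop on an object; "force" is the grip in N (left out, the last holds). Time passes only in rows, so rows that do not move let the fingers close. It gives the time, the measured TCP pose, the force, the opening and the grip force at its end, in the units of the state.
- get_obs(): the state, without advancing time (a new reading comes with each control period).
- camera(name): name is "side" or "top" or "wrist"; returns the picture (420x560x3 uint8, red, green, blue); there is no depth.
- camera_params(name): a dict with "mtx" (3x3 intrinsics, pixels), "k1" (the pictures are not rectified: a ray, as slopes to the right and down, at radius r is drawn at 1 + k1 r^2 times it, then the intrinsics apply), "R" (3x3) and "t" (3): a world point X has camera coordinates R X + t. Camera axes: x right, y down, z forward; pixel columns grow to the right and rows downward; lengths in m; the calibration is good to about 2 mm. A picture is of the moment at which its call begins: read the wrist's pose just before it. camera_params takes no time and is no camera call; for the wrist camera it gives the pose at the moment of the call.
- hand_in(): hands the job in; it is judged then, once.
The state is a dict: "clock": time; "joint_pos": joint angles; "joint_velocities": joint speeds; "tau": joint torques, N m; "position": TCP position; "ee_rot": TCP orientation; "ft_force": force on the tool from outside, world axes, zero at the start; "torque": the same for the moment, N m; "grip_width": opening from 0.0 (shut) to 1.0 (fully open); "grasp_force": force on a finger pad.
Only numpy, scipy, OpenCV 4.12 (cv2) and the standard library are available. Lean on these libraries where they do the work, as an engineer would, in place of code of your own. Each camera call takes 0.05 s, during which the arm holds its last target. There are 200 camera calls.

## Working session

There is one attempt and no reset: what is moved stays moved. The work goes in short steps, Python scripts to look and compute and a tool call to move; the robot and the scene stay as the last step left them, time stands still between calls to the robot, and variables do not carry over. Pictures are saved under pics/ and viewed, at most 10 in all, crops included, and the job is handed in when it is done.

Besides the shell and the picture viewer there is one more tool, called as name(argument=value, ...), one argument or row to a line, values as JSON. carry_out: Moves the arm, as the interface text tells. Its arguments: {"type":"object","properties":{"commands":{"type":"array"},"hand":{"type":"number"},"force":{"type":"number"}},"required":["commands"]}

```bash
mkdir -p pics; cat > h.py <<'E'
import numpy as np, cv2
from workcell import get_obs,camera,camera_params,hand_in
from scipy.spatial.transform import Rotation as Rn
def save(n,f):
    P=camera_params(n); I=camera(n); cv2.imwrite('pics/'+f,I[:,:,::-1]); return I,P
def ray(P,u,v):
    K=np.array(P['mtx']);k=P['k1']
    d=np.array([(u-K[0,2])/K[0,0],(v-K[1,2])/K[1,1]]);s=d.copy()
    for _ in range(20): s=d/(1+k*(s@s))
    R=np.array(P['R']);t=np.array(P['t'])
    return -R.T@t, R.T@np.array([s[0],s[1],1])
def onz(P,u,v,z):
    c,d=ray(P,u,v); return c+d*(z-c[2])/d[2]
def proj(P,X):
    K=np.array(P['mtx']);c=np.array(P['R'])@np.array(X)+np.array(P['t']);s=c[:2]/c[2];s=s*(1+P['k1']*(s@s));return K[:2,:2]@s+K[:2,2]
def two(P1,a,P2,b):
    c1,d1=ray(P1,*a);c2,d2=ray(P2,*b)
    s=np.linalg.lstsq(np.stack([d1,-d2],1),c2-c1,rcond=None)[0]
    p,q=c1+s[0]*d1,c2+s[1]*d2; return (p+q)/2,np.linalg.norm(p-q)
E
python3 - <<'E'
from h import *
for n in ['side','top']:
    I,P=save(n,n+'1.png'); print(n,-np.array(P['R']).T@P['t'],P['mtx'][0][0],P['k1'])
a=cv2.imread('pics/top1.png'); 
o=get_obs();print(o['position'],o['ee_rot'],o['clock'])
E
```

```text
side [ 0.0164991  -0.94917292  1.12134884] 514.0504561475922 -0.012082241312682486
top [0.34944583 0.0320756  1.73540444] 476.2130302826319 -0.10537112836796579
[0.22168101 0.58399183 0.23056827] [ 1.80381321e-01  9.83596536e-01 -6.52270675e-04 -8.80465300e-05] 0.1
```

View pics/top1.png

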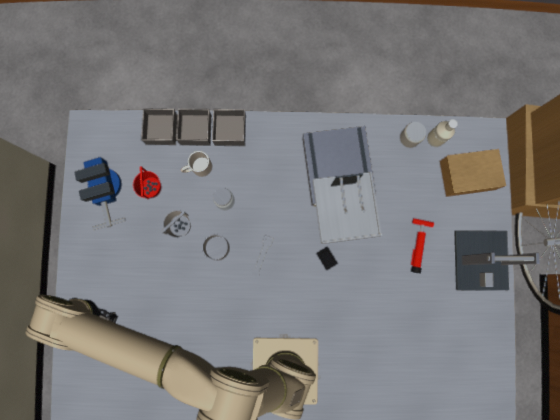

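View pics/side1.png

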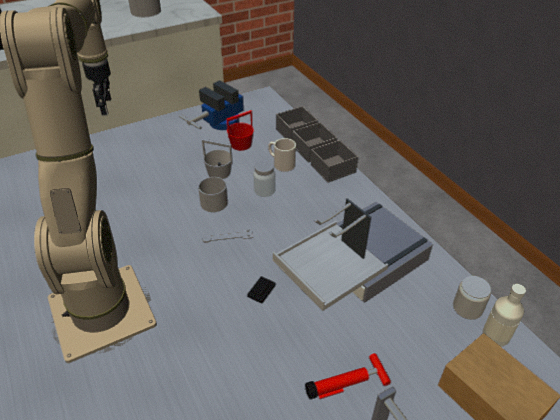

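The top view shows the pail at (178,224), tin (216,247), jar (223,198), mug (199,163) and red look-alike (148,184). The tray front edge is at about (350,240), with the twin prongs at (345,195) and (363,192). I'll enlarge both places in both views.

```bash
python3 - <<'E'
import cv2,numpy as np
t=cv2.imread('pics/top1.png');s=cv2.imread('pics/side1.png')
f=lambda a,x,y:cv2.resize(a[y:y+75,x:x+100],(400,300),interpolation=cv2.INTER_CUBIC)
m=np.vstack([np.hstack([f(t,140,185),f(t,300,170)]),np.hstack([f(s,180,125),f(s,290,190)])])
cv2.imwrite('pics/m1.png',m)
E
```

```text
(no output)
```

View pics/m1.png

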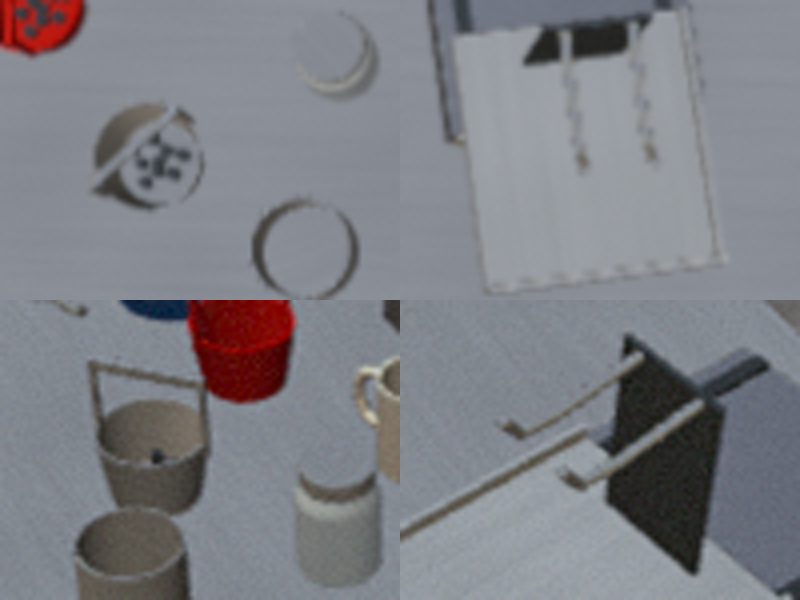

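```bash
python3 - <<'E'
from h import *
T=camera_params('top');S=camera_params('side')
for n,a,b in [('b1',(163.75,232.5),(203,141.2)),('b2',(187,213.75),(230.7,146)),('tipL',(345.75,209.5),(316.2,221.2)),('tipR',(362.7,208),(331.2,233))]:
    print(n,*two(T,a,S,b))
for z,pts in [(.13,[(163.75,232.5),(187,213.75)]),(.11,[(321.7,242.75),(381.5,235.75)])]:
    p=[onz(T,*q,z) for q in pts]; d=p[1]-p[0]; print(p,(p[0]+p[1])/2,np.linalg.norm(d),np.degrees(np.arctan2(d[1],d[0])))
# plate/tray sides direction: tray right edge
p=[onz(T,*q,.095) for q in [(381.5,235.75),(371,173)]];d=p[1]-p[0];print(d,np.degrees(np.arctan2(d[1],d[0])))
print(camera_params('wrist')['R'],camera_params('wrist')['t'])
o=get_obs();print(Rn.from_quat(o['ee_rot']).as_matrix().round(3))
E
```

```text
b1 [0.47738941 0.41961437 0.12434528] 0.00402542329243671
b2 [0.54266663 0.34067509 0.1316764 ] 0.005235364130849718
tipL [ 0.54778866 -0.183259    0.22962329] 0.005229785540390342
tipR [ 0.55461608 -0.23808459  0.23244757] 0.001954485042473937
[array([0.47504272, 0.41890354, 0.13      ]), array([0.54040315, 0.34189317, 0.13      ])] [0.50772293 0.38039836 0.13      ] 0.10100783500176092 -49.67799078418557
[array([ 0.45020808, -0.11879114,  0.11      ]), array([ 0.47695763, -0.32514815,  0.11      ])] [ 0.46358286 -0.22196964  0.11      ] 0.20808352731037885 -82.6140739731366
[0.2214189  0.03445878 0.        ] 8.845815452957858
[[ 3.54026839e-01  9.35235247e-01 -1.74129798e-04]
 [ 8.87393209e-01 -3.35857767e-01  3.15805085e-01]
 [ 2.95293564e-01 -1.11957998e-01 -9.48824071e-01]] [-0.62504691 -0.04017638  0.37924928]
[[-0.935  0.355 -0.   ]
 [ 0.355  0.935 -0.001]
 [-0.    -0.001 -1.   ]]
```

carry_out(
  commands=[
    [[-0.85,-0.223,0,0,0,0],[-0.85,-0.223,0,0,0,0],[-0.85,-0.223,0,0,0,0],[-0.85,-0.223,0,0,0,0],[-0.85,-0.223,0,0,0,0],[-0.85,-0.223,0,0,0,0],[-0.85,-0.223,0,0,0,0],[-0.85,-0.223,0,0,0,0],[-0.85,-0.223,0,0,0,0],[-0.85,-0.223,0,0,0,0],[0,0,0,0,0,0.97],[0,0,0,0,0,0.97],[0,0,0,0,0,0.97],[0,0,0,0,0,0.97],[0,0,0,0,0,0.97],[0,0,0,0,0,0],[0,0,0,0,0,0],[0,0,0,0,0,0]],
  ],
  hand=-1,
  force=60,
)

```text
clock: 1.6
position: [0.5079, 0.3803, 0.2311]
ee_rot: [0.42, 0.907, -0.0, -0.0]
ft_force: [1.1, -1.0, 0.4]
grip_width: 1.002
grasp_force: 0.0
```

```bash
python3 - <<'E'
from h import *
I,P=save('wrist','w1.png');o=get_obs();print(o['position'],Rn.from_quat(o['ee_rot']).as_matrix().round(3),o['joint_pos'])
for q in [(.475,.419,.13),(.5404,.342,.13),(.508,.38,.13)]: print(proj(P,q))
E
```

```text
[0.50795054 0.38027429 0.23118076] [[-0.646  0.763 -0.   ]
 [ 0.763  0.646 -0.   ]
 [ 0.    -0.    -1.   ]] [-0.8598937   0.35150434  0.18952011  1.44485237 -0.06656289  1.3516637
  0.03573518]
[275.44085817 149.59017948]
[275.37827239 272.29062374]
[275.28600665 215.44435939]
```

View pics/w1.png

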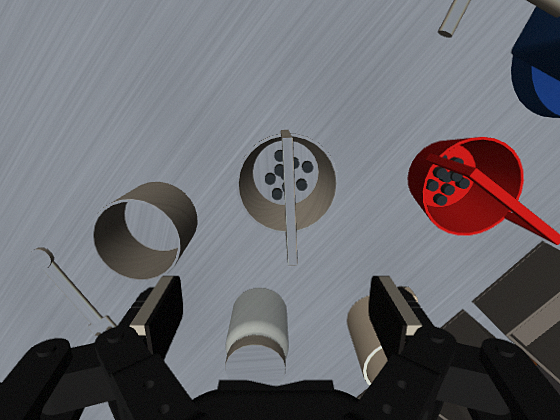

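The bail runs from (286,132) to (292,263), centre (289,198), against a prediction of (275,215). I'll correct for that.

```bash
python3 - <<'E'
from h import *
P=camera_params('wrist');o=get_obs();R=Rn.from_quat(o['ee_rot']).as_matrix()
a,b=onz(P,286,132,.13),onz(P,292,263,.13);d=b-a;m=(a+b)/2
print(a,b,m,np.linalg.norm(d),np.degrees(np.arctan2(d[1],d[0])))
m[2]=.106
print(R.T@(m-o['position'])/.04, R.T@d)
print(proj(P,o['position']+[0,0,-.1]))
E
```

```text
[0.47273249 0.43358032 0.13      ] [0.54533282 0.35735803 0.13      ] [0.50903265 0.39546918 0.13      ] 0.10526464527950538 -46.39415711378474
[0.27213493 0.26669978 3.12949468] [-1.05086905e-01  6.11456709e-03 -7.54217728e-06]
[275.41398439 215.57350199]
```

```bash
python3 - <<'E'
from h import *
W=camera_params('wrist');T=camera_params('top');S=camera_params('side')
print('C',-np.array(W['R']).T@W['t'], W['k1'],W['mtx'])
print('rimW',onz(W,287.5,182,.065)); print('rimT',onz(T,140+149/4,185+155/4,.065),'botT',onz(T,140+160/4,185+165/4,0.002))
for h in (0,.075): print('tinW',[onz(W,*q,h)[:2].round(3) for q in [(145,230),(152,240)]],'tinT',onz(T,216.2,246.5,h))
m=[.509,.3955,.13]; print('pT',proj(T,m),proj(S,m),'old',proj(T,[.508,.38,.13]),proj(S,[.508,.38,.13]))
I=camera('side');J=camera('top');w=camera('wrist')[:,:,::-1]
f=lambda a,x,y:cv2.resize(a[y:y+75,x:x+100],(400,300),interpolation=cv2.INTER_CUBIC)
cv2.imwrite('pics/m2.png',np.hstack([f(J[:,:,::-1],140,185),f(I[:,:,::-1],180,125)]))
E
```

```text
C [0.45457386 0.44276971 0.37299491] -0.027648187421575272 [[327.61623744   0.         275.31042425]
 [  0.         327.61623744 213.29642008]
 [  0.           0.           1.        ]]
rimW [0.50936706 0.39664005 0.065     ]
rimT [0.51197901 0.38774158 0.065     ] botT [0.50907674 0.3906101  0.002     ]
tinW [array([0.427, 0.229]), array([0.441, 0.223])] tinT [0.43741529 0.25538986 0.        ]
tinW [array([0.433, 0.272]), array([0.444, 0.267])] tinT [0.43361346 0.24573875 0.075     ]
pT [170.99813358 222.66428194] [213.83499071 140.89778206] old [175.50057446 223.03322774] [215.42527852 143.3523182 ]
```

View pics/m2.png

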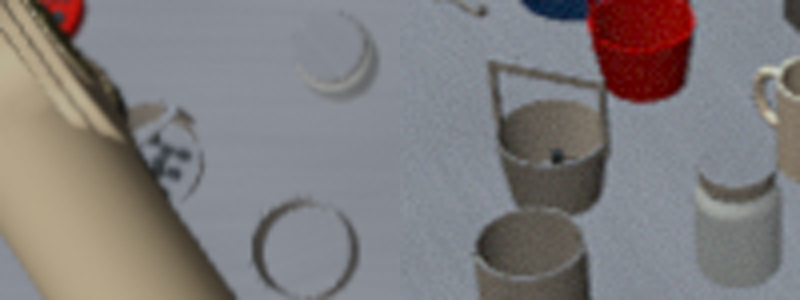

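The wrist view is self-consistent: the rim centre and bail centre share the same xy, the bar measures 105 mm, and the fingers' mid column is 275. I'll use the wrist measurement.

carry_out(
  commands=[
    [[0.27,0.27,0,0,0,0],[0,0,0,0,0,-0.55],[0,0,0.6,0,0,0],[0,0,0.6,0,0,0],[0,0,0.6,0,0,0],[0,0,0.6,0,0,0],[0,0,0.5,0,0,0],[0,0,0.2,0,0,0],[0,0,0,0,0,0],[0,0,0,0,0,0]],
  ],
)

```text
clock: 2.63
position: [0.5096, 0.3956, 0.108]
ee_rot: [0.395, 0.919, 0.0, 0.0]
ft_force: [-0.7, 0.5, 0.7]
grip_width: 0.998
grasp_force: 0.0
```

```bash
python3 - <<'E'
from h import *
I,P=save('wrist','w2.png');o=get_obs();print(o['position'],o['ft_force'])
E
```

```text
[0.50999333 0.39599086 0.10879286] [0.33246184 0.91472511 0.2056019 ]
```

View pics/w2.png

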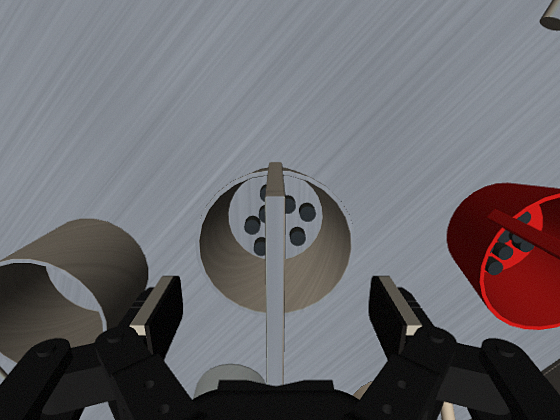

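The bar runs vertically at column 275, centred between the fingers, with its far end at row 195. I'll check its position along the bar and close.

```bash
python3 - <<'E'
from h import *
P=camera_params('wrist');o=get_obs();R=Rn.from_quat(o['ee_rot']).as_matrix()
print(R.T@(onz(P,275,195,.13)-o['position']), R.T@(onz(P,275,195,.13)-o['position']))
E
```

```text
[ 0.04947584 -0.00026925 -0.02120887] [ 0.04947584 -0.00026925 -0.02120887]
```

carry_out(
  commands=[
    [[0,0,0,0,0,0],[0,0,0,0,0,0],[0,0,0,0,0,0],[0,0,0,0,0,0],[0,0,0,0,0,0],[0,0,0,0,0,0],[0,0,0,0,0,0],[0,0,0,0,0,0],[0,0,0,0,0,0],[0,0,0,0,0,0],[0,0,0,0,0,0],[0,0,0,0,0,0]],
  ],
  hand=1,
  force=60,
)

```text
clock: 3.68
position: [0.5094, 0.3957, 0.1076]
ee_rot: [0.395, 0.919, 0.0, 0.0]
ft_force: [-0.0, 0.5, 3.4]
grip_width: 0.08
grasp_force: 59.0
```

carry_out(
  commands=[
    [[0,0,-0.2,0,0,0],[0,0,-0.45,0,0,0],[0,0,-0.6,0,0,0],[0,0,-0.6,0,0,0],[0,0,-0.6,0,0,0],[0,0,-0.6,0,0,0],[0,0,-0.45,0,0,0],[0,0,-0.25,0,0,0],[0,0,0,0,0,0],[-0.1,-0.12,0,0,0,0],[-0.2,-0.24,0,0,0,0],[-0.35,-0.42,0,0,0,0],[-0.5,-0.6,0,0,0,0],[-0.5,-0.6,0,0,0,0],[-0.5,-0.6,0,0,0,0],[-0.5,-0.6,0,0,0,0],[-0.5,-0.6,0,0,0,0],[-0.5,-0.6,0,0,0,0],[-0.5,-0.6,0,0,0,0],[-0.5,-0.6,0,0,0,0]],
  ],
)

```text
clock: 5.35
position: [0.4735, 0.1048, 0.2554]
ee_rot: [0.396, 0.918, -0.001, -0.001]
ft_force: [0.8, -0.1, -1.6]
grip_width: 0.076
grasp_force: 58.6
```

carry_out(
  commands=[
    [[-0.5,-0.6,0,0,0,0],[-0.5,-0.6,0,0,0,0],[-0.5,-0.6,0,0,0,0],[-0.5,-0.6,0,0,0,0],[-0.5,-0.6,0,0,0,0],[-0.5,-0.6,0,0,0,0],[-0.5,-0.6,0,0,0,0],[-0.5,-0.6,0,0,0,0],[-0.5,-0.6,0,0,0,0],[-0.4,-0.5,0,0,0,0],[-0.25,-0.3,0,0,0,0],[-0.1,-0.15,0,0,0,0],[0,0,0,0,0,0.9],[0,0,0,0,0,0.9],[0,0,0,0,0,0.9],[0,0,0,0,0,0.9],[0,0,0,0,0,0.9],[0,0,0,0,0,0.9],[0,0,0,0,0,0.6],[0,0,0,0,0,0]],
  ],
)

```text
clock: 7.02
position: [0.4343, -0.2192, 0.2561]
ee_rot: [0.661, 0.751, -0.0, -0.001]
ft_force: [-0.6, 0.4, -2.0]
grip_width: 0.079
grasp_force: 58.6
```

carry_out(
  commands=[
    [[0,0,0,0,0,0],[0,0,0,0,0,0],[0,0,0,0,0,0]],
  ],
)

```text
clock: 7.27
position: [0.4347, -0.2198, 0.2569]
ee_rot: [0.659, 0.752, -0.0, -0.0]
ft_force: [-0.0, -0.2, -2.3]
grip_width: 0.08
grasp_force: 58.6
```

```bash
python3 - <<'E'
from h import *
I,P=save('wrist','w3.png');o=get_obs();print(o['position'],Rn.from_quat(o['ee_rot']).as_matrix().round(3))
J,_=save('top','t3.png');K,_=save('side','s3.png')
E
```

```text
[ 0.43472218 -0.21992664  0.25704073] [[-0.13   0.991 -0.   ]
 [ 0.991  0.13   0.   ]
 [ 0.    -0.    -1.   ]]
```

View pics/w3.png

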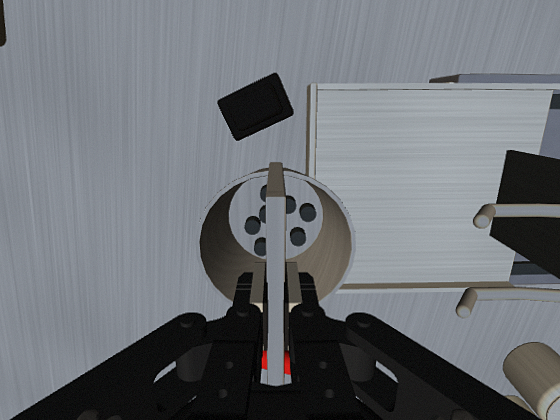

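The tips' top faces show at (481,218) and (463,309), and the tray front edge at column ~312, rows 85–290.

```bash
python3 - <<'E'
from h import *
P=camera_params('wrist');o=get_obs();R=Rn.from_quat(o['ee_rot']).as_matrix()
for z in (.225,.231,.236):
    a,b=onz(P,481,218,z),onz(P,463,309,z);print(z,a,b,np.linalg.norm(a-b),'tool mm',1000*R.T@((a+b)/2-o['position']),'yaw',np.degrees(np.arctan2(*(a-b)[:2]*[-1,1])))
f=[onz(P,*q,.11) for q in [(310,85),(307,170)]];print('front',f,[1000*R.T@(x-o['position']) for x in f])
print('edge',[onz(P,*q,.095) for q in [(330,86),(540,86)]])
T=camera_params('top');t=cv2.imread('pics/t3.png');s=cv2.imread('pics/s3.png')
b=o['position']+[0,0,.0225];print(proj(T,b),proj(camera_params('side'),b))
f=lambda a,x,y:cv2.resize(a[y:y+75,x:x+100],(400,300),interpolation=cv2.INTER_CUBIC)
cv2.imwrite('pics/m3.png',np.hstack([f(t,290,180),f(s,270,160)]))
E
```

```text
0.225 [ 0.54733596 -0.18373748  0.225     ] [ 0.556095   -0.24360133  0.225     ] 0.060501252573880546 tool mm [ -8.85832901 116.77705559  32.15801629] yaw 8.324220126866239
0.231 [ 0.5430619  -0.18219555  0.231     ] [ 0.55151894 -0.23999542  0.231     ] 0.05841528690036067 tool mm [ -5.73107434 112.72278934  26.15889804] yaw 8.324220126866248
0.236 [ 0.53950018 -0.18091062  0.236     ] [ 0.54770556 -0.23699049  0.236     ] 0.05667698217242743 tool mm [ -3.12502877 109.34423413  21.15963284] yaw 8.324220126866107
front [array([ 0.44981083, -0.11959312,  0.11      ]), array([ 0.45867888, -0.19003951,  0.11      ])] [array([ 97.63187602,  27.95643036, 147.18252086]), array([ 26.63037354,  27.60689425, 147.17286974])]
edge [array([ 0.46857201, -0.11706774,  0.095     ]), array([ 0.65327495, -0.09076604,  0.095     ])]
[359.71359273 244.85228594] [285.24253484 231.3988928 ]
```

View pics/m3.png

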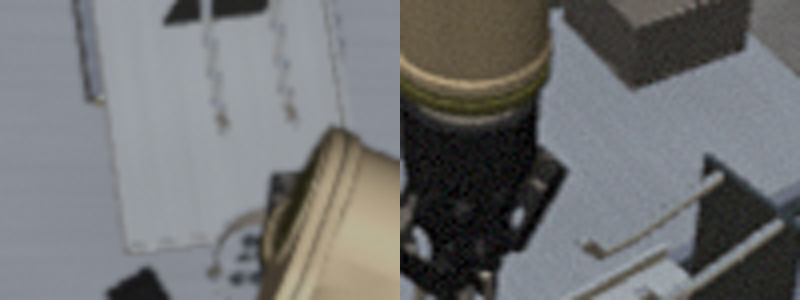

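The tips measure 56 mm apart at z≈0.237, so the saddle is at ≈0.218 and 138 mm ahead along tool y. The bar bottom must lie between 0.236 (over the tips) and 0.265 (rim under the prongs), so I'll lower by 21 mm and then advance.

carry_out(
  commands=[
    [[0,0,0.25,0,0,0],[-0.03,0,0.27,0,0,0],[0,0,0,0,0,0],[0,0.1,0,0,0,0],[0,0.2,0,0,0,0],[0,0.3,0,0,0,0],[0,0.3,0,0,0,0],[0,0.3,0,0,0,0],[0,0.3,0,0,0,0],[0,0.3,0,0,0,0],[0,0.3,0,0,0,0],[0,0.3,0,0,0,0],[0,0.3,0,0,0,0],[0,0.3,0,0,0,0],[0,0.25,0,0,0,0],[0,0.15,0,0,0,0],[0,0.05,0,0,0,0],[0,0,0,0,0,0],[0,0,0,0,0,0]],
  ],
)

```text
clock: 9.0
position: [0.5715, -0.2038, 0.2365]
ee_rot: [0.66, 0.751, -0.0, -0.0]
ft_force: [-0.7, -0.0, -1.6]
grip_width: 0.08
grasp_force: 58.6
```

carry_out(
  commands=[
    [[0,0,0.15,0,0,0],[0,0,0.15,0,0,0],[0,0,0.15,0,0,0],[0,0,0.05,0,0,0],[0,0,0,0,0,0],[0,0,0,0,0,0],[0,0,0,0,0,0]],
  ],
)

```text
clock: 9.58
position: [0.5719, -0.2035, 0.2167]
ee_rot: [0.66, 0.751, 0.0, 0.0]
ft_force: [-0.4, 0.1, -1.9]
grip_width: 0.077
grasp_force: 58.6
```

```bash
python3 - <<'E'
from h import *
o=get_obs();print(o['position'],o['ft_force'])
I,P=save('wrist','w4.png')
E
```

```text
[ 0.57191154 -0.20353672  0.21669393] [-0.36960222  0.05580019 -1.87911161]
```

View pics/w4.png

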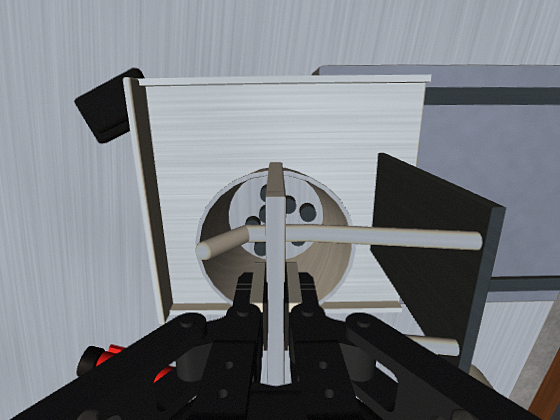

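The bar at column 275 sits ~13 mm beyond the prong's bend (col 248), so it is near mid-saddle. The +y prong crosses the bar ~40 px from its end, which is well centred. I'll lower to contact.

carry_out(
  commands=[
    [[0,0,0.1,0,0,0],[0,0,0.1,0,0,0],[0,0,0.02,0,0,0],[0,0,0,0,0,0],[0,0,0,0,0,0]],
  ],
)

```text
clock: 10.05
position: [0.5733, -0.2035, 0.2101]
ee_rot: [0.66, 0.752, 0.002, 0.002]
ft_force: [-2.3, 3.2, 15.1]
grip_width: 0.079
grasp_force: 61.0
```

carry_out(
  commands=[
    [[0,0,0.04,0,0,0],[0,0,0,0,0,0],[0,0,0,0,0,0]],
  ],
)

```text
clock: 10.3
position: [0.5742, -0.2034, 0.2099]
ee_rot: [0.66, 0.752, 0.002, 0.003]
ft_force: [-2.4, 4.4, 23.3]
grip_width: 0.074
grasp_force: 62.1
```

carry_out(
  commands=[
    [[0,0,-0.07,0,0,0],[0,0,0,0,0,0],[0,0,0,0,0,0]],
  ],
)

```text
clock: 10.55
position: [0.5728, -0.2035, 0.2102]
ee_rot: [0.66, 0.751, 0.001, 0.001]
ft_force: [-1.4, 1.2, 11.0]
grip_width: 0.079
grasp_force: 60.4
```

carry_out(
  commands=[
    [[0,0,0,0,0,0],[0,0,0,0,0,0],[0,0,0,0,0,0],[0,0,0,0,0,0],[0,0,0,0,0,0],[0,0,0,0,0,0],[0,0,0,0,0,0],[0,0,0,0,0,0]],
  ],
  hand=-0.2,
)

```text
clock: 11.22
position: [0.5718, -0.2035, 0.2088]
ee_rot: [0.66, 0.751, 0.0, -0.0]
ft_force: [0.4, -0.3, -0.5]
grip_width: 0.598
grasp_force: 0.0
```

carry_out(
  commands=[
    [[0,0,-0.2,0,0,0],[0,0,-0.4,0,0,0],[0,0,-0.5,0,0,0],[0,0,-0.6,0,0,0],[0,0,-0.6,0,0,0],[0,0,-0.6,0,0,0],[0,0,0,0,0,0],[0,0,0,0,0,0],[0,0,0,0,0,0],[0,0,0,0,0,0]],
  ],
)

```text
clock: 12.05
position: [0.5715, -0.2033, 0.324]
ee_rot: [0.66, 0.751, -0.0, -0.001]
ft_force: [-0.2, -0.3, 0.5]
grip_width: 0.6
grasp_force: 0.0
```

```bash
python3 - <<'E'
from h import *
o=get_obs();print(o['position'],o['ft_force'])
I,P=save('wrist','w5.png')
J,_=save('side','s5.png');f=lambda a,x,y:cv2.resize(a[y:y+105,x:x+100],(400,420),interpolation=cv2.INTER_CUBIC)
cv2.imwrite('pics/m5.png',np.hstack([I[:,120:520,::-1],f(J[:,:,::-1],280,190)]))
E
```

```text
[ 0.57149387 -0.20329357  0.32399096] [-0.17026908 -0.34121681  0.50429624]
```

View pics/m5.png

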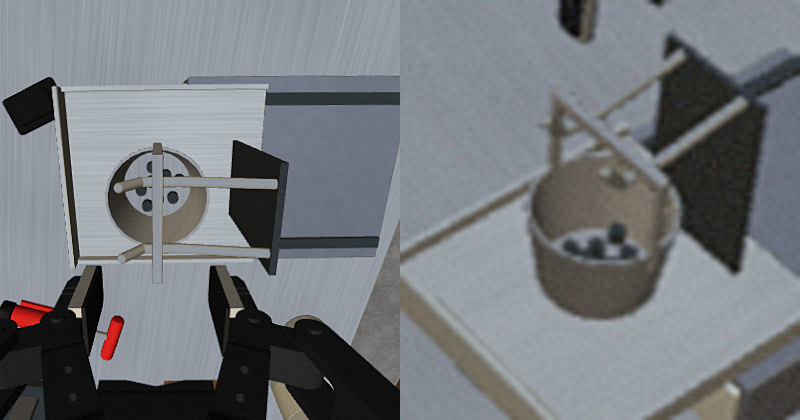

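The pail is hanging symmetrically: the bar spans rows 150–282 and the prongs cross it at 183 and 247, upright and clear of the tray. Now I'll back off to in front of the tray.

carry_out(
  commands=[
    [[0,-0.4,0,0,0,0],[0,-0.6,0,0,0,0],[0,-0.7,0,0,0,0],[-0.08,-0.7,0,0,0,0],[0,-0.7,0,0,0,0],[0,-0.5,0,0,0,0],[0,-0.28,0,0,0,0],[0,0,0,0,0,0],[0,0,0,0,0,0]],
  ],
  hand=1,
  force=20,
)

```text
clock: 12.9
position: [0.4183, -0.2266, 0.3249]
ee_rot: [0.66, 0.751, 0.001, -0.0]
ft_force: [0.4, 0.8, -0.6]
grip_width: -0.001
grasp_force: 0.0
```

```bash
python3 - <<'E'
from h import *
o=get_obs();print(o['position'],o['joint_pos'])
E
```

```text
[ 0.4183147  -0.22655194  0.32486258] [-0.33046159 -0.09093273  0.69365217  1.71363319  0.05711461  1.497692
  0.48637914]
```

carry_out(
  commands=[
    [[0,0,0,0,0,-0.95],[0,0,0,0,0,-0.95],[0,0,0,0,0,-0.95],[0,0,0,0,0,-0.95],[0,0,0,0,0,-0.95],[0,0,0,0,0,-0.95],[0,0,0,0,0,-0.95],[0,0,0,0,0,-0.95],[0,0,0,0,0,-0.95],[0,0,0,0,0,-0.95],[0,0,0,0,0,-0.95],[0,0,0,0,0,-0.95],[0,0,0,0,0,-0.95],[0,0,0,0,0,-0.95],[0,0,0,0,0,-0.95],[0,0,0,0,0,-0.75],[0,0,0,0,0,0],[0,0,0,0,0,0]],
  ],
)

```text
clock: 14.4
position: [0.419, -0.2263, 0.3246]
ee_rot: [-0.064, 0.998, -0.0, -0.0]
ft_force: [-0.3, 0.1, -0.3]
grip_width: -0.0
grasp_force: 0.0
```

carry_out(
  commands=[
    [[0,0,0.3,0,0,0],[0,0,0.5,0,0,0],[0,0,0.5,0,0,0],[0,0,0.5,0,0,0],[0,0,0.5,0,0,0],[0,0,0.5,0,0,0],[0,0,0.5,0,0,0],[0,0,0.5,0,0,0],[0,0,0.5,0,0,0],[0,0,0.5,0,0,0],[0,0,0.5,0,0,0],[0,0,0.5,0,0,0],[0,0,0.25,0,0,0],[0,0,0,0,0,0],[0,0,0,0,0,0],[0,0,0,0,0,0]],
  ],
)

```text
clock: 15.73
position: [0.419, -0.227, 0.0838]
ee_rot: [-0.064, 0.998, -0.0, 0.001]
ft_force: [-1.0, 0.4, 0.4]
grip_width: 0.004
grasp_force: 0.0
```

carry_out(
  commands=[
    [[-0.2,0,0,0,0,0],[-0.2,0,0,0,0,0],[-0.1,0,0,0,0,0],[-0.05,0,0,0,0,0],[-0.05,0,0,0,0,0],[-0.05,0,0,0,0,0],[-0.05,0,0,0,0,0],[-0.05,0,0,0,0,0],[-0.05,0,0,0,0,0],[-0.05,0,0,0,0,0],[-0.05,0,0,0,0,0],[-0.05,0,0,0,0,0],[-0.05,0,0,0,0,0],[-0.05,0,0,0,0,0],[-0.06,0,0,0,0,0],[-0.07,0,0,0,0,0],[-0.08,0,0,0,0,0],[-0.08,0,0,0,0,0],[-0.08,0,0,0,0,0],[-0.08,0,0,0,0,0]],
  ],
)

```text
clock: 17.4
position: [0.4781, -0.2187, 0.0828]
ee_rot: [-0.065, 0.998, 0.0, -0.0]
ft_force: [-3.1, 0.8, 1.2]
grip_width: 0.001
grasp_force: 1.7
```

carry_out(
  commands=[
    [[-0.08,0,0,0,0,0],[-0.08,0,0,0,0,0],[-0.08,0,0,0,0,0],[-0.08,0,0,0,0,0],[-0.08,0,0,0,0,0],[-0.08,0,0,0,0,0],[-0.08,0,0,0,0,0],[-0.08,0,0,0,0,0],[-0.08,0,0,0,0,0],[-0.08,0,0,0,0,0]],
  ],
)

```text
clock: 18.23
position: [0.5098, -0.2147, 0.0828]
ee_rot: [-0.065, 0.998, 0.0, -0.0]
ft_force: [-4.1, 2.5, 0.1]
grip_width: -0.001
grasp_force: 1.7
```

carry_out(
  commands=[
    [[-0.08,0,0,0,0,0],[-0.08,0,0,0,0,0],[-0.08,0,0,0,0,0],[-0.08,0,0,0,0,0],[-0.08,0,0,0,0,0],[-0.08,0,0,0,0,0],[-0.08,0,0,0,0,0],[-0.08,0,0,0,0,0],[-0.08,0,0,0,0,0],[-0.08,0,0,0,0,0],[-0.08,0,0,0,0,0],[-0.08,0,0,0,0,0],[-0.08,0,0,0,0,0],[-0.08,0,0,0,0,0],[-0.07,0,0,0,0,0],[-0.06,0,0,0,0,0],[-0.05,0,0,0,0,0]],
  ],
)

```text
clock: 19.65
position: [0.5615, -0.2081, 0.0829]
ee_rot: [-0.065, 0.998, -0.0, 0.0]
ft_force: [-4.1, 2.4, 0.0]
grip_width: 0.001
grasp_force: 1.6
```

```bash
python3 - <<'E'
from h import *
o=get_obs();print(o['position'],o['ft_force'])
J,P=save('side','s6.png');J2,P2=save('top','t6.png')
f=lambda a,x,y:cv2.resize(a[y:y+105,x:x+100],(400,420),interpolation=cv2.INTER_CUBIC)
cv2.imwrite('pics/m6.png',np.hstack([f(J2[:,:,::-1],290,130),f(J[:,:,::-1],310,170)]))
E
```

```text
[ 0.56146654 -0.20811568  0.08290539] [-4.10908554  2.35058719  0.04428044]
```

View pics/m6.png

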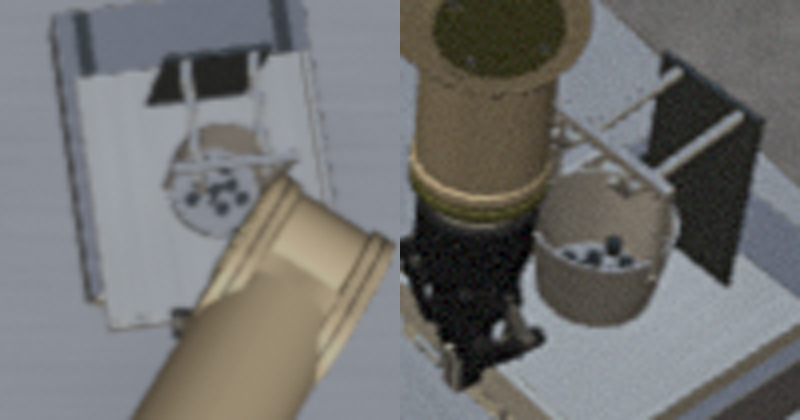

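The pail still hangs square on both prongs, and the tray is roughly 25–50 mm from home. I'll push on slowly until the stop shows as a force rise.

carry_out(
  commands=[
    [[-0.06,0,0,0,0,0],[-0.06,0,0,0,0,0],[-0.06,0,0,0,0,0],[-0.06,0,0,0,0,0],[-0.06,0,0,0,0,0],[-0.06,0,0,0,0,0],[-0.06,0,0,0,0,0],[-0.06,0,0,0,0,0]],
  ],
)

```text
clock: 20.42
position: [0.5805, -0.2058, 0.083]
ee_rot: [-0.065, 0.998, -0.0, 0.0]
ft_force: [-3.3, -0.1, 3.0]
grip_width: -0.003
grasp_force: 1.7
```

carry_out(
  commands=[
    [[-0.05,0,0,0,0,0],[-0.05,0,0,0,0,0],[-0.05,0,0,0,0,0]],
  ],
)

```text
clock: 20.67
position: [0.5864, -0.2049, 0.0829]
ee_rot: [-0.065, 0.998, -0.0, 0.0]
ft_force: [-2.5, -0.9, 2.0]
grip_width: 0.001
grasp_force: 1.6
```

carry_out(
  commands=[
    [[-0.05,0,0,0,0,0],[-0.05,0,0,0,0,0],[-0.05,0,0,0,0,0]],
  ],
)

```text
clock: 20.92
position: [0.5923, -0.204, 0.0829]
ee_rot: [-0.065, 0.998, 0.0, 0.0]
ft_force: [-2.7, -0.1, 2.5]
grip_width: 0.003
grasp_force: 1.6
```

carry_out(
  commands=[
    [[-0.05,0,0,0,0,0],[-0.05,0,0,0,0,0],[-0.05,0,0,0,0,0]],
  ],
)

```text
clock: 21.17
position: [0.5982, -0.2032, 0.0829]
ee_rot: [-0.065, 0.998, 0.0, -0.0]
ft_force: [-2.7, -1.3, 1.4]
grip_width: 0.003
grasp_force: 1.7
```

carry_out(
  commands=[
    [[-0.05,0,0,0,0,0],[-0.05,0,0,0,0,0],[-0.05,0,0,0,0,0]],
  ],
)

```text
clock: 21.42
position: [0.5983, -0.2032, 0.0827]
ee_rot: [-0.063, 0.998, 0.002, -0.006]
ft_force: [-43.3, 6.4, 32.6]
grip_width: 0.003
grasp_force: 20.9
```

carry_out(
  commands=[
    [[-0.05,0,0,0,0,0],[-0.05,0,0,0,0,0]],
  ],
)

```text
clock: 21.58
position: [0.5983, -0.2031, 0.0827]
ee_rot: [-0.063, 0.998, 0.003, -0.009]
ft_force: [-64.3, 10.6, 48.8]
grip_width: -0.001
grasp_force: 31.1
```

The tray is against the stop: the TCP stopped at x=0.598 while the force rose. Backing off.

carry_out(
  commands=[
    [[0.1,0,0,0,0,0],[0.1,0,0,0,0,0],[0.1,0,0,0,0,0],[0.2,0,0,0,0,0],[0.4,0,0,0,0,0],[0.5,0,0,0,0,0],[0.5,0,0,0,0,0],[0.5,0,0,0,0,0],[0.5,0,0,0,0,0],[0.5,0,0,0,0,0],[0.3,0,-0.5,0,0,0],[0,0,-0.6,0,0,0],[0,0,-0.6,0,0,0],[0,0,-0.6,0,0,0],[0,0,-0.6,0,0,0],[0,0,-0.4,0,0,0],[0,0,0,0,0,0],[0,0,0,0,0,0],[0,0,0,0,0,0],[0,0,0,0,0,0]],
  ],
)

```text
clock: 23.25
position: [0.4607, -0.2208, 0.2138]
ee_rot: [-0.065, 0.998, 0.0, -0.001]
ft_force: [-0.6, 0.8, -0.2]
grip_width: -0.002
grasp_force: 0.0
```

```bash
python3 - <<'E'
from h import *
o=get_obs();print(o['position'],o['ft_force'])
J,P=save('side','s7.png')
A=cv2.imread('pics/s6.png');B=cv2.imread('pics/s7.png')
# A crop: pail+bail x 345-380,y 197-252 ; plate x 373-402,y 182-242
for n,(x,y,w,h) in dict(pail=(345,198,35,54),plate=(374,182,28,58),trayrim=(380,245,28,24)).items():
    r=cv2.matchTemplate(B,A[y:y+h,x:x+w],cv2.TM_CCOEFF_NORMED);_,m,_,l=cv2.minMaxLoc(r);print(n,m,l[0]-x,l[1]-y)
for X in [(.62,-.2,.2),(.658,-.195,.2)]: print(proj(P,X))
E
```

```text
[ 0.4607137  -0.22082089  0.21383024] [-0.61523468  0.76110211 -0.22334586]
pail 0.8839002847671509 10 -6
plate 0.9335074424743652 9 -5
trayrim 0.9933390021324158 0 0
[343.92958803 223.90256176]
[354.95221395 217.82945898]
```

Pail and plate moved together by (10,-6) and (9,-5) px, matching the predicted (11,-6). The pail still hangs in place and the tray is at its stop.

```bash
python3 -c "
from h import *
print(hand_in())"
```

```text
the job is handed in; nothing more can be done
None
```

I hung the pail on both prongs with the tray pulled well out, pushed the tray to its stop, backed the arm clear and handed the job in. No verdict came back, and I checked the final state only numerically because I had used all 10 picture views.

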